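# Close the coffee grinder to its pulse position

## Robot

A 6-joint arm with a two-finger parallel gripper is mounted at the origin on the work surface. World frame = base frame: x ahead of the robot, y to its left, z up, the work surface at z = 0. Lengths are in m, angles in rad, forces in N, time in s.
With the tool pointing down it reaches from about 0.3 to 0.75 m from the base axis. Payload 8.5 kg.
Tool frame: the origin (TCP) lies midway between the tips of the shut fingers; the grasp point (between the pads) lies 19 mm behind it; z points along the fingers, x is the direction in which the jaws open and shut, and the axes are right-handed (so a half turn about z gives the same grasp; the last joint's range is limited). The gripper opens to 85 mm and grips with 20 to 120 N. Pads are 22 mm wide; open, the fingers measure 114 mm over their backs; the gripper's body (76 mm by 85 mm) begins 54 mm behind the grasp point. The pads swing forward as they close: fully open they stand 13 mm farther back than shut.
Start: joints at [-1.425, 0.381, 1.297, -0, 1.464, -0.215], TCP at [0.194, -0.515, 0.231] pointing down, gripper open.
Joint ranges: [-3.11, 3.11], [-0.89, 2.33], [0.22, 2.48], [-1.42, 4.56], [0.17, 2.85], [-2.88, 2.88]. Speed limits (rad/s): [2.39, 2.39, 3.14, 3.14, 3.14, 3.14].

## Interface

Orientations are given as a rotation vector (axis times angle).
In Python, from cell import robot gives the robot as it stands.
- The arm moves only by the shell command python3 -m creep 'ROWS'. ROWS is JSON, a list of rows, each a list of 3 entries, a list of its own where there are three numbers: the shift along the tool's x, y, z as a fraction of full scale, then the turn, a rotation vector about the tool's x, y, z as a fraction of full scale, then the opening, from 0 (shut) to 1 (fully open). A call has 1 to 12 rows; each row is the pose to reach, as a shift and turn from the pose commanded when the call began, along the tool's axes at that moment; what a row does not reach only later rows make up. Full scale, the value 1, is 40 cm for a shift and pi/4 rad for a turn. A row lasts 1/12 s, in which the tool goes at most 41.7 mm and 7.16 degrees, less where a joint would pass 70% of its speed; a pose out of reach is approached as far as the arm can. A call with a number of a shift or a turn outside -1 to 1 is refused whole. A call with a gripper value outside its range is refused whole. The fingers move at their own pace and stop on an object; the grip force is fixed at half the most. Time passes only in rows, so rows that repeat a pose let the fingers close. It gives the time, the measured TCP pose, the force and the opening at its end, in the units of the state.
- robot.read_state(): the state, without advancing time (a new reading comes with each control period).
- robot.capture(name): name is "scene" or "top" or "wrist"; returns the picture (384x512x3 uint8, blue, green, red); there is no depth.
- robot.camera_info(name): a dict with "camera_matrix" (3x3 intrinsics, pixels), "cam_to_world" (4x4, takes a point from camera to world coordinates). Camera axes: x right, y up, looking along -z (the intrinsics and any distortion apply to the point x, -y, -z); pixel columns grow to the right and rows downward; lengths in m; the calibration is good to about 2 mm. A picture is of the moment at which its call begins: read the wrist's pose just before it. camera_info takes no time and is no camera call; for the wrist camera it gives the pose at the moment of the call.
- robot.hand_in(): hands the job in, once; it reports no verdict.
Trained networks look in the newest picture that a camera, given by its name, has taken for a name from the list of things; names that differ only in an ending like _2 or _b are one class to them, and where a whole thing is asked for, a point or a joint stands for the part that bears it (a point fixed in the world has none). Each returns a list of dicts, best first, with "conf" (0 to 1); they miss things now and then, are a little off and sometimes report something else, mostly with a low value. They report only what shows in the picture. A call takes as long as a camera call. They do not tell look-alikes from the thing itself.
- robot.look_for(camera, query): "xy" ([column, row] in pixels, amid what is visible of it).
- robot.regions_of(camera, query): "region" (384x512 bool, what is visible of it) and "xy" ([column, row] in pixels, amid what is visible of it).
- robot.spot_point(camera, query): "xy" ([column, row] in pixels: a listed point, or the origin of a listed thing).
The state is a dict: "clock": time; "joint_positions": joint angles; "qd": joint speeds; "joint_efforts": joint torques, N m; "position": TCP position; "eef_rot": TCP orientation; "contact_force": force on the tool from outside, world axes, zero at the start; "wrist_torque": the same for the moment, N m; "opening": opening from 0.0 (shut) to 1.0 (fully open).
Only numpy, scipy, OpenCV 4.12 (cv2) and the standard library are available. Lean on these libraries where they do the work, as an engineer would, in place of code of your own. Each camera call takes 0.05 s, during which the arm holds its last target. There are 200 camera calls.

## Task

Take the cleaning brush out of the open coffee grinder and stand it upright, bristles down, in the white cup. Then drop the grinder's lid fully home through the slots of the collar and twist it clockwise until its white pointers are at the green marks, halfway to the red lock marks, never on to the lock; the ring is sprung, so finish still gripping the lid and holding it at the green marks. Leave the mug, the jar and the scoop where they are and do not knock over the cup.

Things in the scene. Friction and masses are not known exactly. Their poses are not given: they have to be found in the camera images.
- grinder: Black round coffee grinder fixed to the counter, 112 mm across, 120 mm tall, open at the top. Origin: centre of its underside, z up; its x points to one of the two slots of its aluminium collar. The lid cannot go in before the brush is out.
- collar (a point): Centre of the grinder's mouth, level with the collar's flat top, 120 mm above the counter; axes as the grinder's. Bore 64 mm across, collar 6 mm thick, with two slots 17 mm wide, out to radius 43 mm, along the grinder's +x and -x. Marks on the rim and side, each on both sides: white at the slots, green 40 degrees clockwise (seen from above), red 80 degrees clockwise: lock.
- green_mark (a point): One of the two green marks on the rim, 51 mm from the axis, 40 degrees (0.70 rad) clockwise from the grinder's +x seen from above; the other is opposite.
- well (a point): Centre of the floor of the steel burr well in the middle of the grinder, 50 mm above the counter: a hole 25 mm across and 38 mm deep in which the brush stands at the start.
- pulse_ring (a joint): Orange sprung ring under the collar, pushed by the lid's lugs. 0: at rest, under the slots; grows as the lid turns clockwise from above, end stop (lock) at 1.40 rad; it blocks the other way. The lugs have 0.06 rad of play in it, so it reads a little less than the lid's turn. 0.05 N m to start, 0.19 N m at the green marks; it springs back if the lid is let go.
- lid: Loose lid, 0.12 kg, standing nose down on the counter. Origin: centre of the nose's underside, z up. Nose 22 mm tall, 60 mm across, tapered to 50 at the bottom; above it a grey flange 90 mm across, 5 mm thick; on that a blue grip bar with white pointers at both ends. Home, the flange lies on the collar and the origin is 98 mm above the grinder's. Either way round fits.
- lid_grip (a point): Centre of the lid's blue grip bar, 45 mm above the lid's origin; bar 74 mm long along the lid's x, 22 mm wide, from 27 to 59 mm above the origin.
- lid_lug (a point): One of the two lugs at the side of the lid's nose, straight below the ends of the grip bar (lid's +x and -x): 12 mm wide, 6 mm thick, reaching out to radius 39 mm, undersides 8 mm above the lid's origin. This point: centre of the +x lug.
- brush: Cleaning brush, 160 mm long, about 0.04 kg, standing bristles down in the grinder's burr well (it may lean up to 5 degrees). Origin: centre of the bristle end, z along the handle to the top. Stiff grey head 22 mm across and 40 mm long, steel ferrule 19 mm across to 52 mm, round yellow handle 14 mm across above.
- brush_top (a point): top end of the brush handle, 160 mm from the bristle end.
- cup: Loose white ceramic cup, 56 mm across at the rim, 95 mm tall, wall 4 mm, floor about 5 mm thick, 0.4 kg. Origin: centre of its underside, z up. Its place and the lid's may be swapped.
- mug: blue mug, 80 mm across, 90 mm tall, to be left alone. Origin: centre of its underside.
- jar: amber jar with a black cap, 70 mm across, 100 mm tall, to be left alone. Origin: centre of its underside.
- scoop: steel spoon with a wooden handle, 140 mm long, lying on the counter beyond the grinder, to be left alone. Origin: its underside, about the middle of its length.
There are look-alikes about, which are no part of the job. What is shaped like the brush but blue or turquoise is not meant.

How it is judged:
On the way, in this order (a step that is already met when the one before it is completed fails the run):
1. the brush stands bristles down in the cup and is let go (z of brush in the frame of cup between -0.002 and 0.02 m and horizontal distance between brush and cup below 0.024 m and z of brush_top in the frame of cup above 0.13 m and angle between brush's own z axis and vertical below 0.5 rad and angle between cup's own z axis and vertical below 0.1 rad and contact force between the fingers and brush below 0.1 N), for 0.3 s.
2. the lid is fully home in the collar (horizontal distance between lid and grinder below 0.004 m and z of lid in the frame of grinder between 0.094 and 0.101 m and angle between lid's own z axis and vertical below 0.08 rad), for 0.1 s.
At the end, for the whole second after the job is handed in: Brush bristles down in the upright cup, lean < 0.5 rad, released. Lid fully home (within 4 mm of the axis, origin 94 to 101 mm above the grinder's, tilt < 0.08 rad), turned clockwise 0.54 to 0.86 rad from the slots, ring at 0.42 to 0.9 rad, still, fingers gripping it with over 1 N (all of step 1 and all of step 2 and angle between the x axis of lid and the x axis of grinder, either way round between 0.54 and 0.86 rad and value of joint pulse_ring between 0.42 and 0.9 rad and contact force between the fingers and lid above 1 N and angular speed of lid below 0.15 rad/s and linear speed of brush below 0.05 m/s); the arm keeps its last pose, push and grip.
It fails at once if the lid is turned on towards the lock (ring past 1.1 rad) (value of joint pulse_ring above 1.1 rad).
It fails at once if the cup is knocked over (angle between cup's own z axis and vertical above 0.6 rad).
It fails at once if the mug is moved more than 30 mm (distance of mug from where it was at the start of the episode above 0.03 m).
It fails at once if the jar is moved more than 30 mm (distance of jar from where it was at the start of the episode above 0.03 m).
It fails at once if the scoop is moved more than 30 mm (distance of scoop from where it was at the start of the episode above 0.03 m).
It also fails if it takes over 61 s, if anything falls off the work surface, if the arm or the gripper's body presses on something with over 40 N, if the wrist force passes 120 N, or if a joint passes its speed limit or range.

## Working session

There is one attempt and no reset: what is moved stays moved. The work goes in short steps, Python scripts to look and compute and a shell command to move; the robot and the scene stay as the last step left them, time stands still between calls to the robot, and variables do not carry over. Pictures are saved under pics/ and viewed, about 8 in all and at most 12, crops included, and the job is handed in when it is done.

```bash
ls; mkdir -p pics; cat > h.py <<'E'
import numpy as np, cv2
from cell import robot
from scipy.spatial.transform import Rotation as R
def ray(cam,uv,info=None):
    i=info or robot.camera_info(cam);K=np.array(i["camera_matrix"]);T=np.array(i["cam_to_world"])
    a=np.linalg.inv(K)@[uv[0],uv[1],1.];d=T[:3,:3]@[a[0],-a[1],-a[2]]
    return T[:3,3],d/np.linalg.norm(d)
def atz(cam,uv,z,info=None):
    o,d=ray(cam,uv,info);return o+d*(z-o[2])/d[2]
def tri(rays):
    A=sum(np.eye(3)-np.outer(d,d) for o,d in rays);b=sum((np.eye(3)-np.outer(d,d))@o for o,d in rays)
    return np.linalg.solve(A,b)
def proj(cam,p,info=None):
    i=info or robot.camera_info(cam);K=np.array(i["camera_matrix"]);T=np.array(i["cam_to_world"])
    c=np.linalg.inv(T)@np.append(p,1);q=K@[c[0],-c[1],-c[2]];return q[:2]/q[2]
def tool(target,yaw=None):
    """shift (fractions) in tool axes to reach TCP target from measured pose"""
    s=robot.read_state();r=R.from_rotvec(s["eef_rot"])
    return r.inv().apply(np.array(target)-s["position"])/0.4
E
python3 - <<'E'
from h import *
np.set_printoptions(precision=4,suppress=True)
s=robot.read_state();print(s["position"],R.from_rotvec(s["eef_rot"]).as_matrix(),s["clock"],s["opening"])
ims={}
for c in ["scene","top"]:
    ims[c]=robot.capture(c); cv2.imwrite(f"pics/{c}0.png",ims[c])
    for q in ["collar","green_mark","brush_top","brush","lid","lid_grip","lid_lug","cup","mug","jar","scoop","grinder"]:
        print(c,q,[(np.round(r["xy"],1).tolist(),round(r["conf"],2)) for r in robot.spot_point(c,q)][:4])
print(robot.camera_info("top"),robot.camera_info("scene"))
E
```

```text
pics
[ 0.1941 -0.5143  0.2307] [[ 0.353  -0.9356 -0.0002]
 [-0.9356 -0.353   0.0014]
 [-0.0014 -0.0003 -1.    ]] 0.0 1.0020824565596622
scene collar [([252.5, 201.5], 0.63)]
scene green_mark [([242.1, 219.0], 0.67)]
scene brush_top [([292.8, 159.6], 0.84), ([261.0, 146.6], 0.75), ([252.5, 175.5], 0.7)]
scene brush [([253.9, 218.1], 0.8), ([259.9, 195.4], 0.75), ([284.7, 200.3], 0.73), ([169.7, 286.5], 0.31)]
scene lid [([349.4, 207.5], 0.65)]
scene lid_grip [([351.9, 200.5], 0.85)]
scene lid_lug [([343.8, 216.5], 0.78)]
scene cup [([152.1, 223.3], 0.91)]
scene mug [([327.9, 287.1], 0.58)]
scene jar [([169.1, 285.6], 0.74)]
scene scoop [([250.0, 267.2], 0.64), ([152.9, 223.7], 0.37)]
scene grinder [([254.6, 232.6], 0.59)]
top collar [([248.2, 204.1], 0.57)]
top green_mark [([258.7, 184.1], 0.6)]
top brush_top [([254.1, 196.3], 0.6), ([232.7, 267.3], 0.59), ([201.6, 249.2], 0.5)]
top brush [([252.2, 208.9], 0.67), ([212.7, 253.0], 0.58), ([237.9, 270.2], 0.45)]
top lid [([136.7, 239.6], 0.76)]
top lid_grip [([136.7, 240.2], 0.97), ([249.9, 215.1], 0.64)]
top lid_lug [([251.9, 215.6], 0.37)]
top cup [([355.7, 230.8], 0.66)]
top mug [([250.4, 196.2], 0.74)]
top jar [([329.0, 155.9], 0.96)]
top scoop [([253.0, 170.0], 0.9)]
top grinder [([252.9, 214.9], 0.86)]
{'camera_matrix': array([[360.1786,   0.    , 253.9265],
       [  0.    , 360.1786, 195.4136],
       [  0.    ,   0.    ,   1.    ]]), 'cam_to_world': array([[ 0.068 ,  0.9767, -0.2037,  0.4385],
       [-0.9977,  0.0671, -0.0112, -0.0124],
       [ 0.0028,  0.204 ,  0.979 ,  0.9018],
       [ 0.    ,  0.    ,  0.    ,  1.    ]])} {'camera_matrix': array([[444.8109,   0.    , 258.7656],
       [  0.    , 444.8109, 192.6701],
       [  0.    ,   0.    ,   1.    ]]), 'cam_to_world': array([[-0.0169, -0.7158,  0.6981,  1.3088],
       [ 0.9998, -0.0182,  0.0056,  0.0249],
       [ 0.0087,  0.698 ,  0.716 ,  0.897 ],
       [ 0.    ,  0.    ,  0.    ,  1.    ]])}
```

```bash
python3 - <<'E'
import cv2,numpy as np
a=cv2.imread("pics/scene0.png")[110:320,110:410];b=cv2.imread("pics/top0.png")[120:320,90:400]
cv2.imwrite("pics/v1.png",cv2.resize(a,None,fx=2.6,fy=2.6,interpolation=2));cv2.imwrite("pics/v2.png",cv2.resize(b,None,fx=2.5,fy=2.5,interpolation=2))
from h import *
np.set_printoptions(precision=4,suppress=True)
S=lambda uv:ray("scene",uv);T=lambda uv:ray("top",uv)
for n,u,v in [("collar",(252.5,201.5),(248.2,204.1)),("brush_top",(252.5,175.5),(254.1,196.3)),("bt2",(292.8,159.6),(201.6,249.2)),("bt3",(261,146.6),(232.7,267.3)),("grip",(351.9,200.5),(136.7,240.2)),("cup",(152.1,223.3),(355.7,230.8)),("grinder",(254.6,232.6),(252.9,214.9)),("jar",(169.1,285.6),(329,155.9)),("scoop",(250,267.2),(253,170))]:
    print(n,tri([S(u),T(v)]))
E
```

```text
collar [0.5809 0.0061 0.1199]
brush_top [ 0.5814 -0.0002  0.2059]
bt2 [0.4737 0.0985 0.1602]
bt3 [0.4421 0.025  0.1749]
grip [0.4904 0.2686 0.0346]
cup [ 0.5532 -0.2621 -0.0006]
grinder [ 0.5762  0.0033 -0.0036]
jar [ 0.744  -0.1881  0.0026]
scoop [0.6914 0.0029 0.0069]
```

View pics/v1.png

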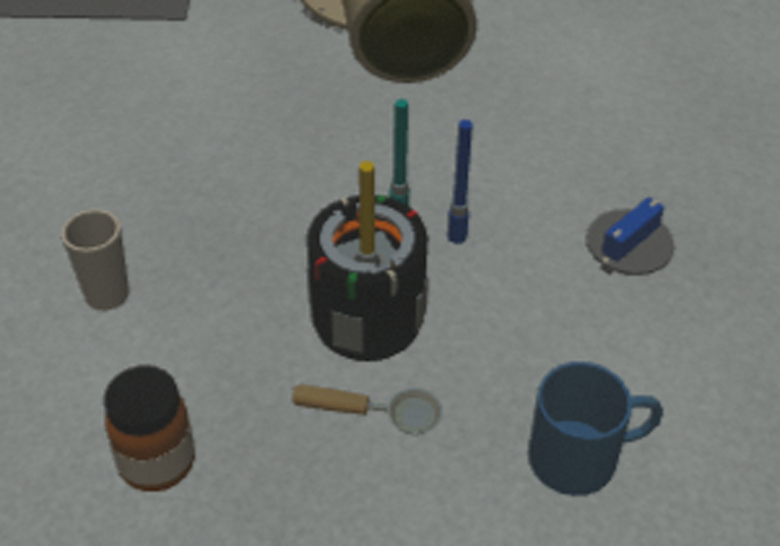

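View pics/v2.png

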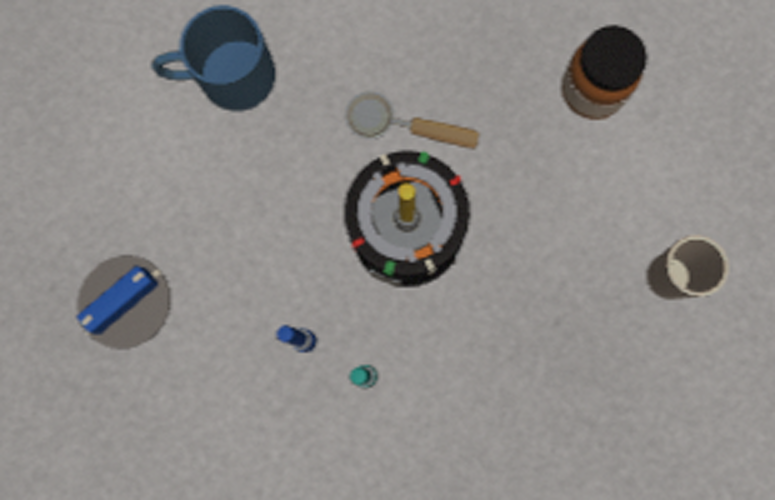

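```bash
python3 - <<'E'
from h import *
np.set_printoptions(precision=4,suppress=True)
c=lambda u,z:atz("top",(u[0]/2.5+90,u[1]/2.5+120),z)
W=[c(u,.12) for u in [(385,160),(432,267)]];G=[c(u,.12) for u in [(424,157),(390,268)]];D=[c(u,.12) for u in [(456,181),(358,242)]]
for P in (W,G,D):
    d=P[0]-P[1];print((P[0]+P[1])/2,np.linalg.norm(d)/2,np.degrees(np.arctan2(d[1],d[0])))
L=[c(u,.059) for u in [(87,321),(142,275)]];d=L[0]-L[1];print("lid",(L[0]+L[1])/2,np.linalg.norm(d),np.degrees(np.arctan2(d[1],d[0])))
print("flange",c((124,302),.025),"cuprim",c((697,266),.095),"brushtop",c((407,191),.208))
# scene brush bottom visible region
o=[(367,167),(368,250)]
sc=lambda u:(u[0]/2.6+110,u[1]/2.6+110)
print(atz("scene",sc(o[0]),.21))
s=robot.read_state();t=tool([.50,-.12,.32]);print(t)
E
```

```text
[ 0.5793 -0.0036  0.12  ] 0.052205769405931864 27.307055763577164
[ 0.5801 -0.0027  0.12  ] 0.051944304163030114 -12.84402330617052
[ 0.5806 -0.0028  0.12  ] 0.051147238120915484 -53.75759829009539
lid [0.4912 0.2644 0.059 ] 0.06450352163600266 135.3582463947602
flange [0.49  0.266 0.025] cuprim [ 0.5531 -0.2659  0.095 ] brushtop [ 0.5808 -0.0025  0.208 ]
[0.5816 0.0015 0.21  ]
[-0.6529 -1.0636 -0.2217]
```

```bash
python3 -m creep '[[[-0.45,-0.7,-0.2],[0,0,0],1],[[-0.45,-0.7,-0.2],[0,0,0],1],[[-0.45,-0.7,-0.2],[0,0,0],1],[[-0.45,-0.7,-0.2],[0,0,0],1],[[-0.45,-0.7,-0.2],[0,0,0],1],[[-0.45,-0.7,-0.2],[0,0,0],1],[[-0.45,-0.7,-0.2],[0,0,0],1],[[-0.45,-0.7,-0.2],[0,0,0],1],[[-0.45,-0.7,-0.2],[0,0,0],1]]'; python3 - <<'E'
from h import *
s=robot.read_state();print(s["clock"],tool([.580,-.002,.31]),s["joint_positions"])
E
```

```text
clock: 2.05
position: [0.3949, -0.2434, 0.3132]
eef_rot: [-2.587, 1.781, -0.005]
contact_force: [-0.0, 0.5, -0.2]
opening: 1.002
2.05 [-0.39850165 -0.64776139  0.00871189] [-8.09238763e-01  1.74386682e-01  1.35485838e+00  1.35384074e-03
  1.60941540e+00  3.96276447e-01]
```

```bash
python3 -m creep '[[[-0.4,-0.65,0],[0,0,0],1],[[-0.4,-0.65,0],[0,0,0],1],[[-0.4,-0.65,0],[0,0,0],1],[[-0.4,-0.65,0],[0,0,0],1],[[-0.4,-0.65,0],[0,0,0],1],[[-0.4,-0.65,0],[0,0,0],1],[[-0.4,-0.65,0],[0,0,0],1],[[-0.4,-0.65,0],[0,0,0],1],[[-0.4,-0.65,0],[0,0,0],1],[[-0.4,-0.65,0],[0,0,0],1]]'; python3 - <<'E'
from h import *
np.set_printoptions(precision=4,suppress=True)
s=robot.read_state();i=robot.camera_info("wrist");im=robot.capture("wrist");cv2.imwrite("pics/w1.png",im)
for q in ["brush_top","collar","green_mark"]:print(q,[(r["xy"],r["conf"]) for r in robot.spot_point("wrist",q)][:3])
print(s["clock"],s["position"],R.from_rotvec(s["eef_rot"]).as_matrix(),s["joint_positions"]);print(i)
for p in [(.58,-.003,.12),(.581,-.001,.21)]:print(proj("wrist",p,i))
E
```

```text
clock: 2.88
position: [0.5793, -0.006, 0.3108]
eef_rot: [2.584, -1.785, -0.001]
contact_force: [-0.1, -0.4, 0.0]
opening: 1.002
brush_top [([122.8, 248.5], 0.94), ([172.5, 293.5], 0.9), ([244.8, 188.7], 0.62)]
collar [([247.2, 167.2], 0.67)]
green_mark [([276.3, 127.3], 0.79)]
2.8833 [ 0.5793 -0.006   0.3108] [[ 0.3539 -0.9353 -0.001 ]
 [-0.9353 -0.3539 -0.0002]
 [-0.0001  0.001  -1.    ]] [-0.2143  0.3946  1.0487 -0.0004  1.6992  0.9947]
{'camera_matrix': array([[315.9223,   0.    , 253.1817],
       [  0.    , 315.9223, 192.1888],
       [  0.    ,   0.    ,   1.    ]]), 'cam_to_world': array([[ 0.3547,  0.9025,  0.2443,  0.64  ],
       [-0.935 ,  0.3425,  0.0922,  0.0172],
       [-0.0005, -0.2611,  0.9653,  0.4533],
       [ 0.    ,  0.    ,  0.    ,  1.    ]])}
[251.0502 167.958 ]
[248.349  187.1109]
```

View pics/w1.png

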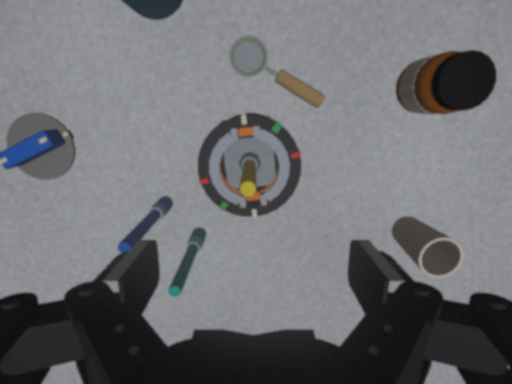

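```bash
python3 - <<'E'
from h import *
np.set_printoptions(precision=4,suppress=True)
i=robot.camera_info("wrist")
for a,b in [((243.5,119),(254,213)),((277.5,128),(223.5,206)),((295.5,155),(204,182))]:
    P=[atz("wrist",u,.12,i) for u in(a,b)];d=P[0]-P[1];print((P[0]+P[1])/2,np.linalg.norm(d)/2,np.degrees(np.arctan2(d[1],d[0])))
print("bt",atz("wrist",(247.5,188.5),.209,i),"cuprim",atz("wrist",(440,258),.095,i))
print(tool([.580,-.003,.170]))
E
```

```text
[ 0.5789 -0.0021  0.12  ] 0.051393406665340834 26.69772184290117
[ 0.5787 -0.0029  0.12  ] 0.05146282769190655 -13.801444637569666
[ 0.5782 -0.0027  0.12  ] 0.05133631567252428 -52.725958101085645
bt [ 0.5789 -0.0021  0.209 ] cuprim [ 0.5514 -0.2663  0.095 ]
[-0.0089 -0.0064  0.3542]
```

```bash
python3 -m creep '[[[-0.008,-0.004,0.1],[0,0,0],1],[[-0.008,-0.004,0.2],[0,0,0],1],[[-0.008,-0.004,0.28],[0,0,0],1],[[-0.008,-0.004,0.35],[0,0,0],1],[[-0.008,-0.004,0.35],[0,0,0],1],[[-0.008,-0.004,0.35],[0,0,0],0],[[-0.008,-0.004,0.35],[0,0,0],0],[[-0.008,-0.004,0.35],[0,0,0],0],[[-0.008,-0.004,0.35],[0,0,0],0],[[-0.008,-0.004,0.35],[0,0,0],0],[[-0.008,-0.004,0.35],[0,0,0],0],[[-0.008,-0.004,0.35],[0,0,0],0]]'
```

```text
clock: 4.08
position: [0.58, -0.0021, 0.1722]
eef_rot: [-2.583, 1.786, -0.002]
contact_force: [0.5, 0.5, 4.1]
opening: 0.146
```

```bash
python3 -m creep '[[[0,0,-0.1],[0,0,0],0],[[0,0,-0.2],[0,0,0],0],[[0,0,-0.3],[0,0,0],0],[[0.1,0.05,-0.32],[0,0,0],0],[[0.2,0.1,-0.32],[0,0,0],0],[[0.3,0.15,-0.32],[0,0,0],0],[[0.4,0.2,-0.32],[0,0,0],0],[[0.5,0.25,-0.32],[0,0,0],0],[[0.592,0.298,-0.32],[0,0,0],0],[[0.592,0.298,-0.32],[0,0,0],0],[[0.592,0.298,-0.32],[0,0,0],0]]'; python3 - <<'E'
from h import *
np.set_printoptions(precision=4,suppress=True)
s=robot.read_state();print(s["position"],s["opening"])
a=robot.capture("scene");b=robot.capture("top")
for c in("scene","top"):
  for q in("brush","brush_top","cup"):print(c,q,[(np.round(r["xy"],1).tolist(),round(r["conf"],2)) for r in robot.spot_point(c,q)][:4])
cv2.imwrite("pics/p2.png",np.hstack([cv2.resize(a[80:300,90:250],None,fx=2.4,fy=2.4),cv2.resize(b[120:340,270:430],None,fx=2.4,fy=2.4)]))
E
```

```text
clock: 5.0
position: [0.5509, -0.2696, 0.2983]
eef_rot: [2.579, -1.793, -0.002]
contact_force: [-0.3, -1.9, -0.7]
opening: 0.148
[ 0.5509 -0.2696  0.2983] 0.14798250859790024
scene brush [([136.3, 171.8], 0.82), ([284.5, 201.9], 0.56), ([262.7, 195.4], 0.5)]
scene brush_top [([122.7, 119.5], 0.72), ([290.1, 160.6], 0.64), ([260.9, 147.7], 0.56), ([351.1, 208.6], 0.35)]
scene cup [([151.0, 225.3], 0.74)]
top brush [([211.7, 255.1], 0.66), ([239.8, 271.6], 0.63), ([382.1, 221.1], 0.41)]
top brush_top [([234.3, 267.4], 0.44), ([203.9, 251.1], 0.44)]
top cup [([379.1, 220.4], 0.55)]
```

View pics/p2.png

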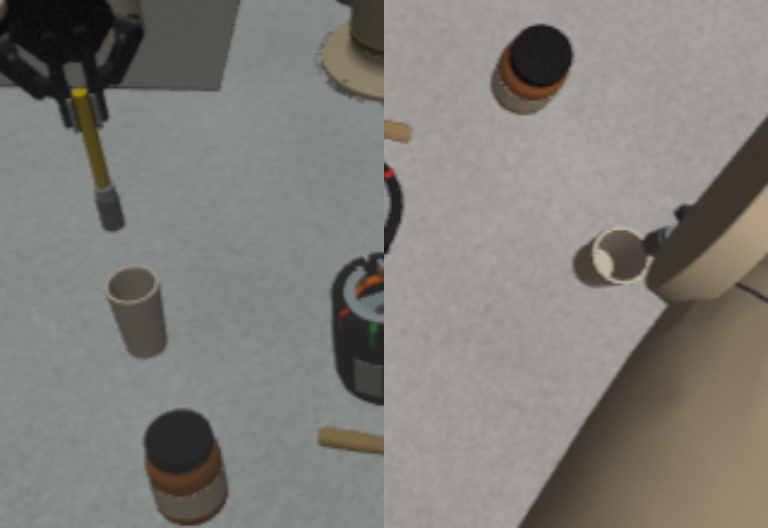

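```bash
python3 - <<'E'
from h import *
np.set_printoptions(precision=4,suppress=True)
b=tri([ray("scene",(136.5,174.5)),ray("top",(384,221))]);b2=tri([ray("scene",(136.3,171.8)),ray("top",(382.1,221.1))])
print(b,b2,atz("scene",(136.5,174.5),.174),atz("top",(383.5,221),.174))
print(atz("scene",((134/2.4+90),284/2.4+80),.095),atz("top",(368.8,226.3),.095))
t=np.array([.5525,-.266,.298])-robot.read_state()["position"];print(tool([.552,-.266,.136]))
E
```

```text
[ 0.5544 -0.2696  0.1772] [ 0.5532 -0.2663  0.1839] [ 0.5514 -0.2697  0.174 ] [ 0.555 -0.271  0.174]
[ 0.5536 -0.261   0.095 ] [ 0.5533 -0.2659  0.095 ]
[0.0028 0.0015 0.4091]
```

```bash
python3 -m creep '[[[-0.012,-0.005,0.1],[0,0,0],0],[[-0.012,-0.005,0.18],[0,0,0],0],[[-0.012,-0.005,0.25],[0,0,0],0],[[-0.012,-0.005,0.3],[0,0,0],0],[[-0.012,-0.005,0.35],[0,0,0],0],[[-0.012,-0.005,0.39],[0,0,0],0],[[-0.012,-0.005,0.415],[0,0,0],0],[[-0.012,-0.005,0.418],[0,0,0],0],[[-0.012,-0.005,0.418],[0,0,0],0]]'
python3 - <<'E'
from h import *
a=robot.capture("scene")
cv2.imwrite("pics/p3.png",cv2.resize(a[100:270,80:230],None,fx=3,fy=3))
E
```

```text
clock: 6.15
position: [0.5522, -0.2605, 0.1323]
eef_rot: [-2.584, 1.786, 0.0]
contact_force: [0.5, 0.1, 0.7]
opening: 0.148
```

View pics/p3.png

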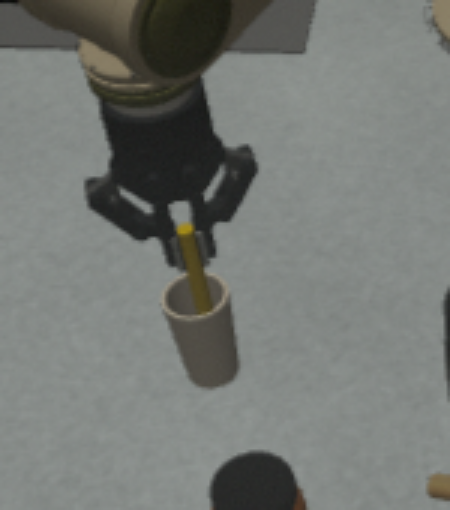

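```bash
python3 -m creep '[[[0,0,0.006],[0,0,0],0],[[0,0,0.006],[0,0,0],0.3],[[0,0,0.006],[0,0,0],1],[[0,0,0.006],[0,0,0],1],[[0,0,0.006],[0,0,0],1],[[0,0,0],[0,0,0],1],[[0,0,-0.06],[0,0,0],1],[[0,0,-0.15],[0,0,0],1],[[0,0,-0.25],[0,0,0],1],[[0,0,-0.35],[0,0,0],1],[[0,0,-0.4],[0,0,0],1],[[0,0,-0.4],[0,0,0],1]]'
python3 - <<'E'
from h import *
a=robot.capture("scene");b=robot.capture("top")
for c in("scene","top"):
  for q in("brush","brush_top","cup"):print(c,q,[(np.round(r["xy"],1).tolist(),round(r["conf"],2)) for r in robot.spot_point(c,q)][:4])
cv2.imwrite("pics/p4.png",np.hstack([cv2.resize(a[110:260,90:220],None,fx=3,fy=3),cv2.resize(b[150:300,310:440],None,fx=3,fy=3)]))
s=robot.read_state();print(s["joint_positions"],s["position"])
E
```

```text
clock: 7.2
position: [0.5529, -0.2613, 0.298]
eef_rot: [2.584, -1.787, 0.016]
contact_force: [0.8, 0.2, 0.4]
opening: 0.996
scene brush [([284.1, 200.4], 0.66), ([261.0, 196.2], 0.65), ([250.0, 218.2], 0.31), ([170.0, 286.4], 0.15)]
scene brush_top [([261.9, 149.5], 0.79), ([290.9, 159.7], 0.71), ([141.3, 178.5], 0.68)]
scene cup [([151.7, 224.3], 0.76)]
top brush [([354.7, 230.3], 0.49), ([211.0, 258.4], 0.46), ([236.6, 271.5], 0.39)]
top brush_top [([234.7, 268.8], 0.66), ([376.3, 222.5], 0.46), ([202.9, 249.3], 0.42)]
top cup [([354.7, 230.1], 0.56)]
[-6.34988116e-01  4.61438759e-01  9.95413742e-01 -2.13591681e-05
  1.68671220e+00  5.75048303e-01] [ 0.55182744 -0.26063514  0.2910797 ]
```

View pics/p4.png

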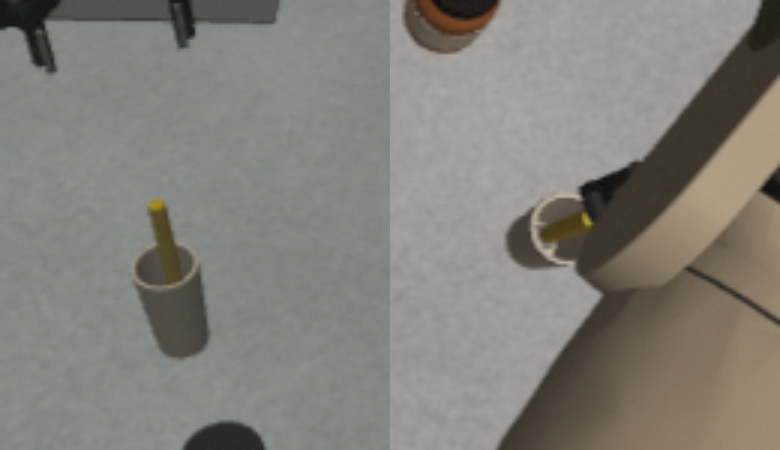

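```bash
python3 -m creep '[[[-0.64,-0.16,0],[0,0,-1],1],[[-0.64,-0.16,0],[0,0,-1],1],[[-0.64,-0.16,0],[0,0,-1],1],[[-0.64,-0.16,0],[0,0,-1],1],[[-0.64,-0.16,0],[0,0,-1],1],[[-0.64,-0.16,0],[0,0,-1],1],[[-0.64,-0.16,0],[0,0,-1],1],[[-0.64,-0.16,0],[0,0,-1],1]]'; python3 -m creep '[[[-0.34,-0.567,0],[0,0,-1],1],[[-0.34,-0.567,0],[0,0,-1],1],[[-0.34,-0.567,0],[0,0,-1],1],[[-0.34,-0.567,0],[0,0,-1],1],[[-0.34,-0.567,0],[0,0,-1],1],[[-0.34,-0.567,0],[0,0,-1],1],[[-0.34,-0.567,0],[0,0,-1],1],[[-0.34,-0.567,0],[0,0,-1],1],[[-0.34,-0.567,0],[0,0,-1],1]]'
python3 - <<'E'
from h import *
np.set_printoptions(precision=4,suppress=True)
s=robot.read_state();i=robot.camera_info("wrist");im=robot.capture("wrist");cv2.imwrite("pics/w2.png",im)
m=R.from_rotvec(s["eef_rot"]).as_matrix();print(s["clock"],m,np.degrees(np.arctan2(m[1,0],m[0,0])),s["joint_positions"],tool([.4905,.265,.15]))
im2=cv2.cvtColor(im,cv2.COLOR_BGR2HSV);print(proj("wrist",(.4905,.265,.059),i))
g=robot.regions_of("wrist","lid_grip");print([(r["xy"],r["conf"],r["region"].sum()) for r in g])
print([(r["xy"],r["conf"]) for r in robot.spot_point("wrist","lid_grip")])
print(i)
E
```

```text
clock: 8.27
position: [0.5208, 0.0045, 0.2922]
eef_rot: [-3.072, 0.653, 0.0]
contact_force: [1.2, 0.1, -0.3]
opening: 1.0
clock: 9.02
position: [0.4914, 0.2637, 0.2915]
eef_rot: [3.09, 0.562, -0.001]
contact_force: [0.8, -0.7, -0.0]
opening: 0.998
9.0167 [[ 0.9361  0.3518 -0.0007]
 [ 0.3518 -0.9361 -0.0007]
 [-0.0009  0.0004 -1.    ]] 20.600283624695905 [ 0.2805  0.3606  1.1554 -0.0005  1.6265 -0.079 ] [-0.0004 -0.0058  0.3542]
[253.7883 162.7391]
[([256.5, 157.7], 0.59, np.int64(3725))]
[([259.1, 160.4], 0.68), ([245.8, 327.5], 0.42)]
{'camera_matrix': array([[315.9223,   0.    , 253.1817],
       [  0.    , 315.9223, 192.1888],
       [  0.    ,   0.    ,   1.    ]]), 'cam_to_world': array([[ 0.9358, -0.3409, -0.0903,  0.4677],
       [ 0.3526,  0.9035,  0.2435,  0.3251],
       [-0.0015, -0.2597,  0.9657,  0.434 ],
       [ 0.    ,  0.    ,  0.    ,  1.    ]])}
```

View pics/w2.png

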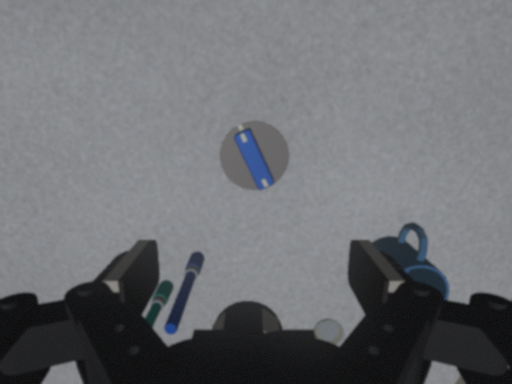

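```bash
python3 - <<'E'
from h import *
np.set_printoptions(precision=4,suppress=True)
i=robot.camera_info("wrist");im=cv2.imread("pics/w2.png");hsv=cv2.cvtColor(im,cv2.COLOR_BGR2HSV)
m=((hsv[...,0]>105)&(hsv[...,0]<130)&(hsv[...,1]>130)).astype(np.uint8);m[:110]=0;m[205:]=0;m[:,:215]=0;m[:,300:]=0
p=np.argwhere(m)[:,::-1].astype(np.float32);r=cv2.minAreaRect(p);print(m.sum(),r)
W=np.array([atz("wrist",u,.055,i)[:2] for u in p]);c=W.mean(0);u,s,v=np.linalg.svd(W-c);d=v[0];t=(W-c)@d;n=(W-c)@v[1]
print(c+d*(t.max()+t.min())/2+v[1]*(n.max()+n.min())/2,np.ptp(t),np.ptp(n),np.degrees(np.arctan2(d[1],d[0])))
P=[atz("wrist",u,.059,i) for u in[(242.5,137),(265,183)]];d=P[0]-P[1];print((P[0]+P[1])/2,np.degrees(np.arctan2(d[1],d[0])))
print("flange",atz("wrist",(254.5,155),.025,i))
E
```

```text
830 ((253.4899444580078, 158.7962646484375), (58.5968017578125, 16.59043312072754), 65.37643432617188)
[0.4897 0.267 ] 0.0712601002165876 0.02003528680853491 -44.562498902303176
[0.4901 0.2665 0.059 ] 136.44660855981257
flange [0.4902 0.2683 0.025 ]
```

```bash
python3 -m creep '[[[0,-0.009,0.1],[0,0,-0.15],1],[[0,-0.009,0.2],[0,0,-0.3],1],[[0,-0.009,0.3],[0,0,-0.45],1],[[0,-0.009,0.4],[0,0,-0.551],1],[[0,-0.009,0.46],[0,0,-0.551],1],[[0,-0.009,0.46],[0,0,-0.551],1],[[0,-0.009,0.46],[0,0,-0.551],1]]'; python3 - <<'E'
from h import *
np.set_printoptions(precision=4,suppress=True)
s=robot.read_state();m=R.from_rotvec(s["eef_rot"]).as_matrix();print(s["position"],np.degrees(np.arctan2(m[1,0],m[0,0])),tool([.490,.267,.031]))
E
```

```text
clock: 9.75
position: [0.4902, 0.2664, 0.1082]
eef_rot: [-2.899, -1.21, 0.002]
contact_force: [1.2, -0.3, 0.1]
opening: 0.999
[0.4902 0.2664 0.1082] 45.316793145960276 [ 0.001  -0.0012  0.193 ]
```

```bash
python3 -m creep '[[[0.001,-0.001,0.08],[0,0,0],1],[[0.001,-0.001,0.14],[0,0,0],1],[[0.001,-0.001,0.18],[0,0,0],1],[[0.001,-0.001,0.193],[0,0,0],1],[[0.001,-0.001,0.193],[0,0,0],1],[[0.001,-0.001,0.193],[0,0,0],0],[[0.001,-0.001,0.193],[0,0,0],0],[[0.001,-0.001,0.193],[0,0,0],0],[[0.001,-0.001,0.193],[0,0,0],0],[[0.001,-0.001,0.193],[0,0,0],0],[[0.001,-0.001,0.193],[0,0,0],0],[[0.001,-0.001,0.193],[0,0,0],0]]'; python3 -m creep '[[[0,0,-0.05],[0,0,0],0],[[0,0,-0.1],[0,0,0],0],[[0,0,-0.2],[0,0,0],0],[[0,0,-0.3],[0,0,0],0],[[0,0,-0.4],[0,0,0],0],[[0,0,-0.5],[0,0,0],0],[[0,0,-0.5],[0,0,0],0],[[0,0,-0.5],[0,0,0],0]]'; python3 - <<'E'
from h import *
np.set_printoptions(precision=4,suppress=True)
s=robot.read_state();m=R.from_rotvec(s["eef_rot"]).as_matrix();print(s["position"],np.degrees(np.arctan2(m[1,0],m[0,0])),s["opening"]*85,tool([.500,.13,.25]))
i=robot.camera_info("wrist");im=robot.capture("wrist");a=robot.capture("scene")
cv2.imwrite("pics/w3.png",np.hstack([im[60:,60:450],cv2.resize(a[60:260,260:420],None,fx=1.62,fy=1.62)]))
E
```

```text
clock: 10.75
position: [0.49, 0.2682, 0.0316]
eef_rot: [2.897, 1.214, 0.002]
contact_force: [-0.4, -0.2, 6.3]
opening: 0.244
clock: 11.42
position: [0.4901, 0.2682, 0.2327]
eef_rot: [2.897, 1.214, 0.006]
contact_force: [-0.1, -0.9, -2.6]
opening: 0.245
[0.4901 0.2682 0.2327] 45.473840179166 20.799997844875445 [-0.2289  0.2599 -0.0437]
```

View pics/w3.png

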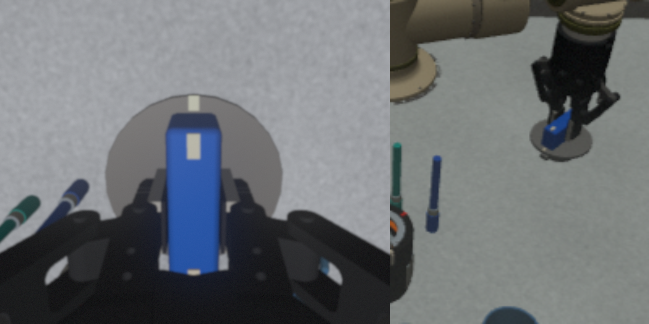

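```bash
python3 - <<'E'
from h import *
np.set_printoptions(precision=4,suppress=True)
i=robot.camera_info("wrist");s=robot.read_state();r=R.from_rotvec(s["eef_rot"]);p=np.array(s["position"])
im=cv2.imread("pics/w3.png")
f=lambda uv,h:r.inv().apply(atz("wrist",uv,p[2]-.031+h,i)-p)*1000
print("flange far (y=-45)",f((254,155),.027),f((254,155),.0245),"bar far top (y=-37)",f((254,187),.059),f((254,175),.059))
print("flange l/r",f((166,232),.027),f((341,232),.027))
# tool y direction check, gray gradient along column 254
print(im[85:150,175,:].mean(1)[::2].astype(int), im[90:140,194].mean(1).astype(int))
t=np.array([.579,-.0028]);print(p)
E
```

```text
flange far (y=-45) [ -0.2489 -44.6482   4.0579] [ -0.2429 -44.2832   6.5574] bar far top (y=-37) [ -0.3073 -37.3112 -27.9515] [ -0.3145 -41.8893 -27.9456]
flange l/r [-43.9712  -6.1474   4.1083] [43.0309 -6.3194  3.9099]
[158 157 159 159 156 130 103 121 122 121 122 120 121 118  97  66  64  64
  62  63  64  73  87  97 104 107 109 108 108 109 109 108 107] [158 158 151 133 118 138 168 179 182 181 181 181 180 181 180 180 181 182
 181 175 159 131 105  82  67  62  63  63  63  62  63  63  63  61  62  64
  64  68  77  84  90  95 107 129 157 173 178 179 178 178]
[0.4891 0.2678 0.2295]
```

```bash
python3 -m creep '[[[-0.05,0.08,-0.05],[0,0,-0.14],0],[[-0.1,0.16,-0.05],[0,0,-0.28],0],[[-0.13,0.25,-0.05],[0,0,-0.42],0],[[-0.162,0.317,-0.05],[0,0,-0.56],0],[[-0.162,0.317,-0.05],[0,0,-0.7],0],[[-0.162,0.317,-0.05],[0,0,-0.84],0],[[-0.162,0.317,-0.05],[0,0,-1],0],[[-0.162,0.317,-0.05],[0,0,-1],0],[[-0.162,0.317,-0.05],[0,0,-1],0]]'; python3 -m creep '[[[-0.08,0.03,0],[0,0,-0.14],0],[[-0.16,0.06,0],[0,0,-0.28],0],[[-0.24,0.09,0],[0,0,-0.42],0],[[-0.3,0.11,0],[0,0,-0.54],0],[[-0.341,0.11,0],[0,0,-0.587],0],[[-0.341,0.11,0],[0,0,-0.587],0],[[-0.341,0.11,0],[0,0,-0.587],0]]'; python3 - <<'E'
from h import *
np.set_printoptions(precision=4,suppress=True)
s=robot.read_state();m=R.from_rotvec(s["eef_rot"]).as_matrix();print(m,s["position"],np.degrees(np.arctan2(m[1,0],m[0,0])),s["joint_positions"],tool([.579,-.0028,.145]))
E
```

```text
clock: 12.27
position: [0.5343, 0.1328, 0.2494]
eef_rot: [-2.215, -2.225, 0.003]
contact_force: [0.0, 0.0, -1.5]
opening: 0.244
clock: 12.85
position: [0.5796, -0.0034, 0.2501]
eef_rot: [-1.65, -2.672, 0.001]
contact_force: [0.4, 0.8, -0.6]
opening: 0.242
[[-0.4479  0.8941 -0.0016]
 [ 0.8941  0.4479  0.0006]
 [ 0.0012 -0.0012 -1.    ]] [ 0.5796 -0.0034  0.2501] 116.60625652050824 [-0.2101  0.4222  1.1756  0.0002  1.5455 -2.2453] [ 0.0017 -0.0003  0.2627]
```

```bash
python3 -m creep '[[[0.001,0,0.08],[0,0,0],0],[[0.001,0,0.16],[0,0,0],0],[[0.001,0,0.22],[0,0,0],0],[[0.001,0,0.25],[0,0,0],0],[[0.001,0,0.25],[0,0,0],0],[[0.001,0,0.25],[0,0,0],0]]'; python3 -m creep '[[[0,0,0.008],[0,0,0],0],[[0,0,0.016],[0,0,0],0],[[0,0,0.024],[0,0,0],0],[[0,0,0.03],[0,0,0],0],[[0,0,0.03],[0,0,0],0],[[0,0,0.03],[0,0,0],0]]';python3 -m creep '[[[0,0,0],[0,0,0],0]]'
```

```text
clock: 13.35
position: [0.5794, -0.0017, 0.1509]
eef_rot: [-1.645, -2.676, 0.0]
contact_force: [0.8, -0.5, -1.0]
opening: 0.245
clock: 13.85
position: [0.5796, -0.0028, 0.139]
eef_rot: [1.644, 2.677, -0.0]
contact_force: [1.2, -0.4, -1.1]
opening: 0.246
clock: 13.93
position: [0.5797, -0.0028, 0.1391]
eef_rot: [1.644, 2.677, 0.0]
contact_force: [-0.3, -0.2, -0.7]
opening: 0.246
```

```bash
python3 -m creep '[[[0,0,0.008],[0,0,0],0],[[0,0,0.016],[0,0,0],0],[[0,0,0.02],[0,0,0],0],[[0,0,0.02],[0,0,0],0]]'; python3 -m creep '[[[0,0,0.003],[0,0,0],0],[[0,0,0.006],[0,0,0],0],[[0,0,0.008],[0,0,0],0],[[0,0,0.008],[0,0,0],0]]'
```

```text
clock: 14.27
position: [0.5793, -0.0028, 0.1303]
eef_rot: [-1.644, -2.676, 0.001]
contact_force: [0.1, 0.8, -1.8]
opening: 0.245
clock: 14.6
position: [0.5797, -0.0028, 0.1295]
eef_rot: [1.643, 2.676, 0.001]
contact_force: [-5.8, 0.0, 11.6]
opening: 0.244
```

```bash
python3 -m creep '[[[0,0,0],[0,0,0.08],0],[[0,0,0],[0,0,0.16],0],[[0,0,0],[0,0,0.26],0],[[0,0,0],[0,0,0.36],0],[[0,0,0],[0,0,0.46],0],[[0,0,0],[0,0,0.56],0],[[0,0,0],[0,0,0.66],0],[[0,0,0],[0,0,0.76],0],[[0,0,0],[0,0,0.84],0],[[0,0,0],[0,0,0.9],0],[[0,0,0],[0,0,0.9],0],[[0,0,0],[0,0,0.9],0]]'; python3 - <<'E'
from h import *
np.set_printoptions(precision=4,suppress=True)
s=robot.read_state();m=R.from_rotvec(s["eef_rot"]).as_matrix();print(s["position"],np.degrees(np.arctan2(m[1,0],m[0,0])),s["contact_force"],s["wrist_torque"])
im=robot.capture("wrist");a=robot.capture("scene");b=robot.capture("top")
cv2.imwrite("pics/f1.png",np.hstack([im[:,80:430],cv2.resize(a[120:280,110:300],None,fx=2.4,fy=2.4)]))
cv2.imwrite("pics/topf.png",b)
for c in("scene","top"):
  for q in("brush_top","cup"):print(c,q,[(np.round(r["xy"],1).tolist(),round(r["conf"],2)) for r in robot.spot_point(c,q)][:4])
E
```

```text
clock: 15.6
position: [0.5807, -0.0021, 0.1296]
eef_rot: [2.467, 1.942, 0.006]
contact_force: [0.6, 5.3, 9.2]
opening: 0.246
[ 0.5807 -0.0021  0.1296] 76.40948621848393 [0.64   5.2843 9.183 ] [0.5972 0.1448 0.1013]
scene brush_top [([291.3, 160.2], 0.76), ([143.2, 179.1], 0.54)]
scene cup [([152.8, 220.5], 0.75)]
top brush_top [([377.9, 222.4], 0.44)]
top cup [([359.4, 230.8], 0.84)]
```

View pics/f1.png

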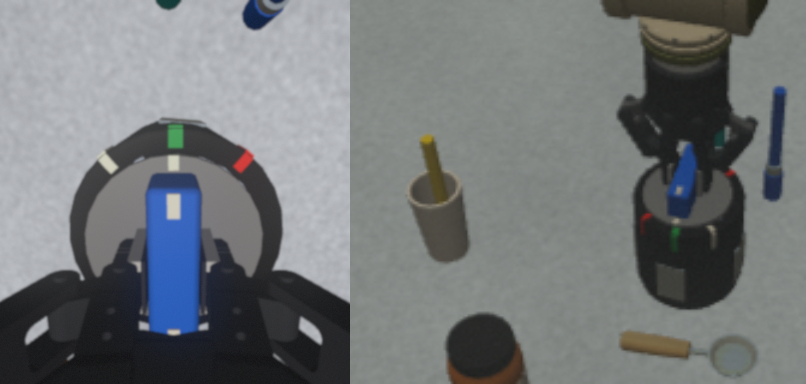

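```bash
python3 -m creep '[[[0,0,0],[0,0,0],0],[[0,0,0],[0,0,0],0],[[0,0,0],[0,0,0],0],[[0,0,0],[0,0,0],0]]'; python3 - <<'E'
from h import *
np.set_printoptions(precision=4,suppress=True)
print(tri([ray("scene",(143.2,179.1)),ray("top",(377.9,222.4))]))
s=robot.read_state();m=R.from_rotvec(s["eef_rot"]).as_matrix();print(s["position"],np.degrees(np.arctan2(m[1,0],m[0,0])),s["wrist_torque"],s["qd"])
robot.hand_in()
E
```

```text
clock: 16.28
position: [0.5807, -0.0021, 0.1296]
eef_rot: [2.467, 1.942, 0.006]
contact_force: [0.7, 3.9, 9.2]
opening: 0.248
[ 0.5529 -0.2596  0.1618]
[ 0.5807 -0.0021  0.1296] 76.4145465506122 [0.5772 0.1974 0.1221] [-0.0011 -0.0002 -0.0011  0.0013  0.0001 -0.0004]
the job is handed in; nothing more can be done
```

I handed the job in at about 16.3 s of the 61 s allowed. The brush is standing in the cup and the lid is held at the green marks. The hand-in reports no verdict, so this rests on my own checks.

- **Brush:** it stands bristles down in the upright white cup and is let go. Its top measures 162 mm above the counter and within about 5 mm of the cup's axis.
- **Lid seating:** the lid went through the slots with almost no resistance until it pressed on the collar with about 12 N. The tool height puts the lid origin at about 98.6 mm, against 98 mm when fully home.
- **Lid twist:** the tool turned clockwise by about 40° (0.70 rad). The wrist picture shows the white pointer in line with the green mark. The arm was still and gripping when I handed in.
- **Other objects:** the jar and scoop look in place in the last scene picture. The mug was outside that picture, and I never went near it.

Two checks were less than clean:
- **Ring position:** I could not read it directly. I infer about 0.64 rad from the lid's turn less the play.
- **Wrist moment:** it read 0.10–0.12 N m about the vertical, below the 0.19 N m expected at the green marks. I put this down to sensor noise or friction because the picture and the turned angle agree. I did not check it further.

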